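# Load the food warmer, refit its knob and hold it pressed

## Task

Stand the jam jar and the food tin that are out on the open worktop just left of the blue food warmer (not the ones at the back by the wall) upright in the two wells of the warmer, one in each well, and let go of them. Then pick up the loose black control knob, turn it so that its white pointer end is over the flat side of the brass D-shaft, push it fully home on the shaft and keep pressing so that the sprung shaft is pushed right down: finish with the gripper still on the knob and the shaft held down. Leave everything else on the worktop where it is.

Things in the scene. Friction and masses are not known exactly. Their poses are not given: they have to be found in the camera images.
- warmer: blue food warmer fixed to the worktop, 96 mm (its x) by 270 mm (its y). Origin under its centre on the worktop. Its +y part has two square wells side by side, 80 by 80 mm inside, open at the top; walls and divider 8 mm thick, their top 65 mm and the well floors 25 mm above the worktop. Its -y end is a lower panel, 45 mm high, with the brass shaft standing up in it
- well_left (a point): middle of the floor of the well at the +y end of the warmer; axes as the warmer's, z up
- well_right (a point): middle of the floor of the middle well, 88 mm from the other, next to the panel
- shaft_tip (a point): centre of the top end of the brass D-shaft (z up the shaft; moves with it). The shaft is upright, 14 mm in diameter, 22 mm tall above the panel, with one flat 3.5 mm off the axis on the side that this frame's +x points to; its top 1.5 mm is chamfered by 1 mm all round
- dial (a joint): rotation of the shaft about the vertical relative to the warmer (rad, counter-clockwise from above, at 0 its flat faces the warmer's +x); stiff, takes 0.2 N m to turn, range -1.5 to 1.5
- press (a joint): how far the shaft is pressed down, m: 0 out, 0.005 fully down on its stop; a spring pushes back with 3 N at the start and 8 N when fully down
- knob: loose black knob, 50 g, standing socket down. Origin: centre of its underside, z up. Skirt 46 mm across, 18 mm high; on it a bar grip 12 mm thick (its y), 42 mm long (its x), 18 to 44 mm up, white pointer line on the +x half. D socket below, 16 mm wide, 14 mm deep to its bottom (rests on the shaft tip when home), flat 4.5 mm off the axis on the +x side: fits when its +x matches shaft_tip +x
- jam_jar: glass jam jar with a red lid, 64 mm across, 90 mm tall, upright; origin at the centre of its underside
- food_tin: red and white food tin, 57 mm across, 72 mm tall, upright; origin at the centre of its underside
- shaker: small clear salt shaker with a pale top, 44 mm across, 90 mm tall; bystander, origin at the centre of its underside
- spice_jar: spice jar with a red cap, 45 mm across, 106 mm tall; bystander, origin at the centre of its underside
- garlic: garlic bulb, about 60 mm; bystander, origin at the centre of its underside

How it is judged:
On the way, in this order (a step that is already met when the one before it is completed fails the run):
1. jam jar and food tin stand upright on the floors of the two wells, released ((horizontal distance between jam_jar and well_left below 0.016 m or horizontal distance between jam_jar and well_right below 0.016 m) and z of each of jam_jar, food_tin in the frame of well_left below 0.005 m and angle between each of jam_jar, food_tin's own z axis and vertical below 0.1 rad and (horizontal distance between food_tin and well_left below 0.016 m or horizontal distance between food_tin and well_right below 0.016 m) and contact force between the fingers and jam_jar below 0.1 N and contact force between the fingers and food_tin below 0.1 N), for 0.2 s.
2. the knob is fully home on the shaft, flat to flat (horizontal distance between knob and shaft_tip below 0.003 m and z of knob in the frame of shaft_tip below -0.012 m and angle between the x axis of knob and the x axis of shaft_tip, either way round below 0.25 rad and angle between knob's own z axis and vertical below 0.1 rad), for 0.2 s.
At the end, for the whole second after the job is handed in: jar and tin upright (0.1 rad) in the wells, within 16 mm of a well's middle and 5 mm of its floor, not touched; knob on the shaft: within 3 mm, shaft over 12 mm deep, x axes within 0.25 rad, tilt under 0.1 rad; shaft pressed over 4 of its 5 mm, fingers on the knob with over 1 N (all of step 1 and all of step 2 and value of joint press above 0.004 m and contact force between the fingers and knob above 1 N); the arm keeps its last pose, push and grip.
It fails at once if the shaker is moved by more than 30 mm (distance of shaker from where it was at the start of the episode above 0.03 m).
It fails at once if the spice jar is moved by more than 30 mm (distance of spice_jar from where it was at the start of the episode above 0.03 m).
It fails at once if the garlic is moved by more than 30 mm (distance of garlic from where it was at the start of the episode above 0.03 m).
It also fails if it takes over 58 s, if anything falls off the work surface, if the arm or the gripper's body presses on something with over 40 N, if the wrist force passes 120 N, or if a joint passes its speed limit or range.

## Robot

A 6-joint arm with a two-finger parallel gripper is mounted at the origin on a cart in front of the work surface, level with it; the furniture and walls round the work are solid. World frame = base frame: x ahead of the robot, y to its left, z up, the work surface at z = 0. Lengths are in m, angles in rad, forces in N, time in s.
With the tool pointing down it reaches from about 0.35 to 0.85 m from the base axis. Payload 8.1 kg.
Tool frame: the origin (TCP) lies at the centre of the arm's flange, where the gripper is bolted on; the fingertips stand 186 mm ahead of it and the grasp point (between the pads) lies 167 mm ahead of it; z points along the fingers, y is the line along which they close (so a half turn about z gives the same grasp; the last joint's range is limited). The gripper opens to 93 mm and grips with 3 to 60 N. Pads are 15 mm wide; open, the fingers measure 128 mm over their backs; the gripper's body (75 mm by 188 mm) begins 65 mm behind the grasp point.
Start: joints at [-1.292, 0.13, 1.488, -0, 1.523, -0.085], TCP at [0.214, -0.561, 0.405] pointing down, gripper open.
Joint ranges: [-2.96, 2.96], [-0.89, 2.26], [0.02, 2.5], [-1.34, 4.48], [0, 2.73], [-2.66, 2.66]. Speed limits (rad/s): [2.39, 2.39, 2.79, 3.14, 3.14, 3.14].

## Interface

Orientations are given as a rotation vector (axis times angle).
In Python, from plant import read_state, read_camera, camera_params, robot gives the robot as it stands.
- The arm moves only by the tool carry_out, never from a script. Its argument "targets" is a list of rows, each an object of numbers: "hand": the opening in per cent of the stroke, from 0 (shut) to 100 (fully open); "x", "y", "z": the shift along the tool's x, y, z in m; "ax", "ay", "az": the turn, a rotation vector about the tool's x, y, z in rad. In form: [{"hand": .., "x": .., "y": .., "z": .., "ax": .., "ay": .., "az": ..}, ...]. A call has 1 to 8 rows; each row is the pose to reach, as a shift and turn from the pose commanded when the call began, along the tool's axes at that moment; what a row does not reach only later rows make up. A row lasts 1/8 s, in which the tool goes at most 62.5 mm and 10.7 degrees, less where a joint would pass 70% of its speed; a pose out of reach is approached as far as the arm can. A call with a gripper value outside its range is refused whole. The fingers move at their own pace and stop on an object; "newtons" is the grip in N (left out, the last holds). Time passes only in rows, so rows that repeat a pose let the fingers close. It gives the time, the measured TCP pose, the force, the opening and the grip force at its end, in the units of the state.
- read_state(): the state, without advancing time (a new reading comes with each control period).
- read_camera(name): name is "side" or "top"; returns (picture, depth): 384x512x3 uint8, blue, green, red; 384x512 float32, m along the optical axis (not along the pixel's ray), 0 where there is no reading.
- camera_params(name): a dict with "fx", "fy", "cx", "cy" (pixels), "k1" (the pictures are not rectified: a ray, as slopes to the right and down, at radius r is drawn at 1 + k1 r^2 times it, then the intrinsics apply), "position" and "rotation" of the camera in the world. Camera axes: x right, y up, looking along -z (the intrinsics and any distortion apply to the point x, -y, -z); pixel columns grow to the right and rows downward; lengths in m; the calibration is good to about 2 mm. A picture is of the moment at which its call begins. camera_params takes no time and is no camera call.
- robot.close_job(): hands the job in; it is judged then, once.
The state is a dict: "t": time; "q": joint angles; "dq": joint speeds; "joint_torque": joint torques, N m; "tool_pos": TCP position; "orientation": TCP orientation; "force": force on the tool from outside, world axes, zero at the start; "wrist_torque": the same for the moment, N m; "opening": finger opening in m; "gripper_force": force on a finger pad.
Only numpy, scipy, OpenCV 4.12 (cv2) and the standard library are available. Lean on these libraries where they do the work, as an engineer would, in place of code of your own. Each camera call takes 0.05 s, during which the arm holds its last target. There are 200 camera calls.

## Working session

There is one attempt and no reset: what is moved stays moved. The work goes in short steps, Python scripts to look and compute and a tool call to move; the robot and the scene stay as the last step left them, time stands still between calls to the robot, and variables do not carry over. Pictures are saved under pics/ and viewed, at most 10 in all, crops included, and the job is handed in when it is done.

Besides the shell and the picture viewer there is one more tool, called after ">>>" by a JSON object that holds its "op" and its "data". carry_out: Moves the arm, as the interface text tells. Its arguments: {"type":"object","properties":{"targets":{"type":"array","items":{"type":"object","properties":{"hand":{"type":"number"},"x":{"type":"number"},"y":{"type":"number"},"z":{"type":"number"},"ax":{"type":"number"},"ay":{"type":"number"},"az":{"type":"number"}}}},"newtons":{"type":"number"}},"required":["targets"]}

```bash
mkdir -p pics; ls; python3 - <<'E'
from plant import *
import cv2,numpy as np
for n in("side","top"):
    p,d=read_camera(n); cv2.imwrite(f"pics/{n}0.png",p); np.savez(f"{n}0.npz",p=p,d=d); print(camera_params(n))
s=read_state(); print(s)
E
```

```text
pics
{'fx': 488.4213375382877, 'fy': 488.4213375382877, 'cx': 252.00585661539452, 'cy': 187.34858546890774, 'k1': -0.1776658358626956, 'position': array([-0.08263184,  1.18023168,  0.63300247]), 'rotation': array([ 0.4150408 , -1.46880921, -2.24443854])}
{'fx': 372.99130993075653, 'fy': 372.99130993075653, 'cx': 257.69275491582414, 'cy': 188.39807267625497, 'k1': -0.04843555056182132, 'position': array([0.41631317, 0.0687646 , 1.2729496 ]), 'rotation': array([ 0.09135743, -0.12156054, -1.58372133])}
{'t': 0.1, 'q': array([-1.29237255e+00,  1.31094923e-01,  1.48917905e+00, -1.89334948e-05,
        1.52300645e+00, -8.53972083e-02]), 'dq': array([-0.00182547, -0.00263757, -0.00264382, -0.00146988,  0.00088084,
       -0.00020426]), 'joint_torque': array([ 1.40510372e-03, -5.61340213e+01, -4.93097985e+01,  7.71302660e-02,
        2.91116838e-02, -8.59168608e-05]), 'tool_pos': array([ 0.21346998, -0.5605173 ,  0.40378178]), 'orientation': array([-3.08810526e+00, -5.68039818e-01,  2.84889331e-04]), 'force': array([ 0.53857986,  0.58829972, -0.39394173]), 'wrist_torque': array([ 0.01950476, -0.00752816,  0.00239019]), 'gripper_force': 0.0, 'opening': 0.09301078831266966}
```

View pics/top0.png

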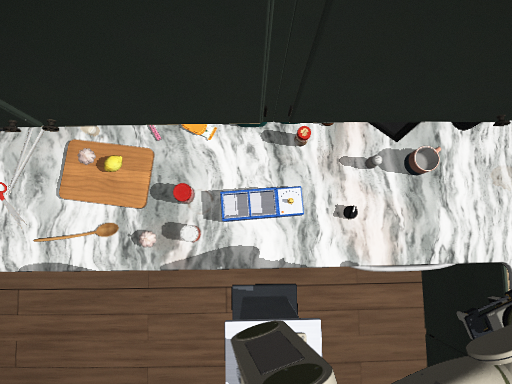

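View pics/side0.png

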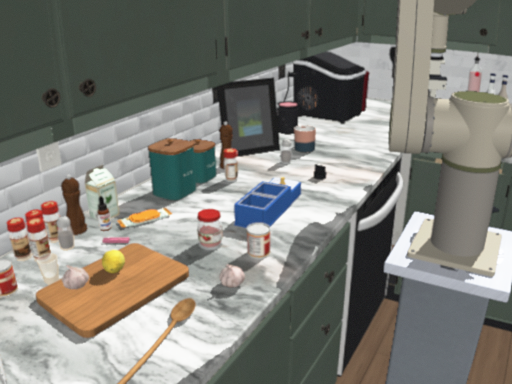

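The top view shows the jar lid at (183,193), the tin at (188,232), garlic at (148,239), the warmer from (222,190) to (302,215), and the knob at (350,211). In the side view the jar is at (209,228), the tin at (259,240), and the knob at (320,172). I'll enlarge these.

```bash
cat > h.py <<'E'
import numpy as np,cv2
from plant import *
from scipy.spatial.transform import Rotation as R
def K(n):
    c=camera_params(n); return c,np.array([[c['fx'],0,c['cx']],[0,c['fy'],c['cy']],[0,0,1]]),np.array([c['k1'],0,0,0,0.])
def ray(n,uv):
    c,k,D=K(n); s=cv2.undistortPoints(np.array(uv,float).reshape(-1,1,2),k,D)[:,0]
    d=np.c_[s[:,0],-s[:,1],-np.ones(len(s))]
    return c['position'],R.from_rotvec(c['rotation']).apply(d)
def at_z(n,uv,z):
    o,d=ray(n,uv); return o+d*((z-o[2])/d[:,2])[:,None]
def dep(n,uv,d):
    o,r=ray(n,uv); z=np.array([d[int(round(v)),int(round(u))] for u,v in uv]); return o+r*z[:,None]
def cloud(n,d):
    v,u=np.mgrid[:384,:512]; o,r=ray(n,np.c_[u.ravel(),v.ravel()]); return (o+r*d.ravel()[:,None]).reshape(384,512,3)
def proj(n,P):
    c,k,D=K(n); q=R.from_rotvec(c['rotation']).inv().apply(np.atleast_2d(P)-c['position']); q=q*[1,-1,-1]
    return cv2.projectPoints(q.reshape(-1,1,3),np.zeros(3),np.zeros(3),k,D)[0][:,0]
def tri(a,b):
    o1,d1=ray("top",[a]);o2,d2=ray("side",[b]);d1,d2=d1[0],d2[0]
    s=np.linalg.lstsq(np.c_[d1,-d2],o2-o1,rcond=None)[0];p,q=o1+d1*s[0],o2+d2*s[1]
    return (p+q)/2,np.linalg.norm(p-q)
E
python3 - <<'E'
from h import *
t=np.load("top0.npz");s=np.load("side0.npz")
a=cv2.resize(t['p'][180:245,130:230],None,fx=5,fy=5,interpolation=cv2.INTER_CUBIC)
w=cv2.resize(t['p'][180:230,215:365],None,fx=5,fy=5,interpolation=cv2.INTER_CUBIC)
im=np.zeros((325+250,750,3),np.uint8); im[:325,:500]=a; im[325:]=w
cv2.imwrite("pics/topc.png",im)
im=np.zeros((600,800,3),np.uint8)
im[:]=cv2.resize(s['p'][155:275,185:345],None,fx=5,fy=5,interpolation=cv2.INTER_CUBIC)
cv2.imwrite("pics/sidec.png",im)
for n,z in(("top",t),("side",s)):
    C=cloud(n,z['d']); 
    pts={"top":[(183,193),(188,232),(148,239),(350,211),(235,205),(303,133),(376,160),(290,201),(256,120),(256,100),(210,225)],"side":[(209,214),(259,228),(320,167),(232,275),(130,260)]}[n]
    for p in pts: print(n,p,C[p[1],p[0]].round(3))
E
```

```text
top (183, 193) [0.566 0.283 0.09 ]
top (188, 232) [0.442 0.271 0.065]
top (148, 239) [0.422 0.404 0.046]
top (350, 211) [ 0.505 -0.268  0.023]
top (235, 205) [0.531 0.12  0.026]
top (303, 133) [ 0.753 -0.104  0.108]
top (376, 160) [ 0.666 -0.346  0.085]
top (290, 201) [ 0.538 -0.06   0.065]
top (256, 120) [0.695 0.053 0.422]
top (256, 100) [0.696 0.054 0.55 ]
top (210, 225) [ 0.466  0.207 -0.001]
side (209, 214) [0.568 0.29  0.089]
side (259, 228) [0.442 0.259 0.067]
side (320, 167) [ 0.499 -0.264  0.039]
side (232, 275) [0.413 0.431 0.039]
side (130, 260) [0.676 0.475 0.021]
```

View pics/topc.png

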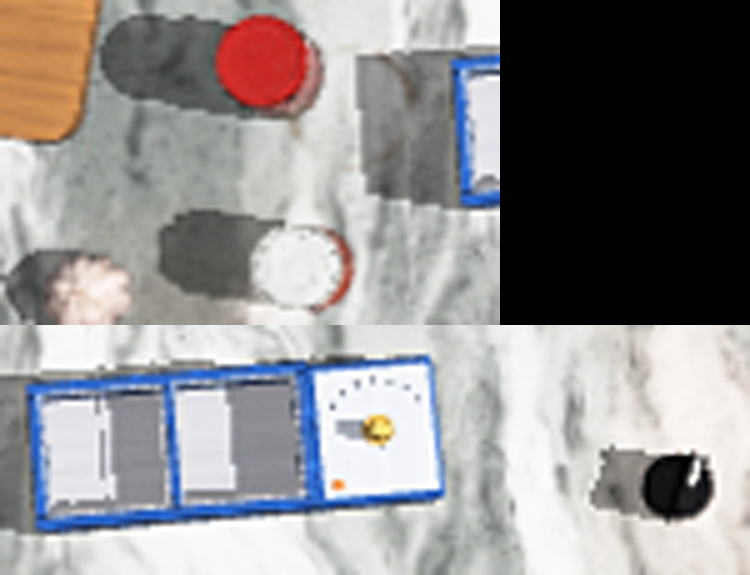

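View pics/sidec.png

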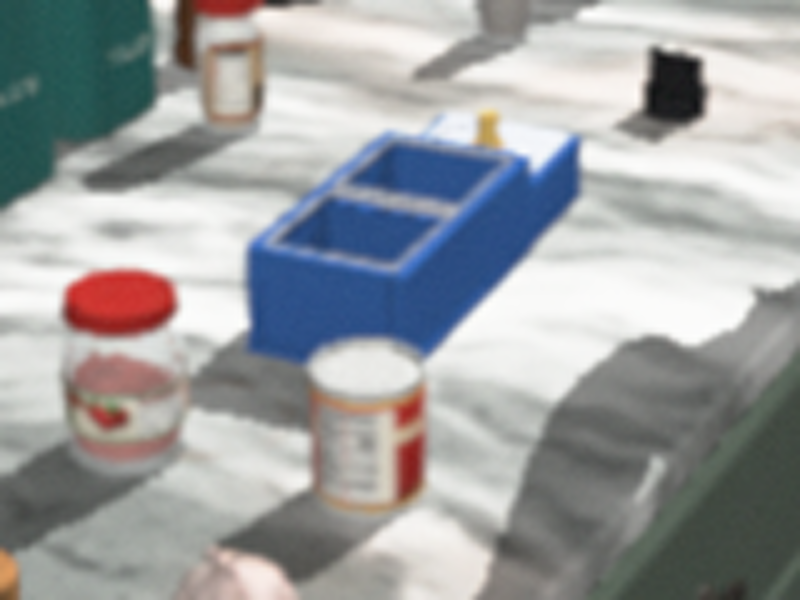

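The top crop shows the lid centre at (262,61), the tin at (297,267), warmer corners at (30,385), (38,531), (430,356) and (442,494), the shaft tip at (379,428), and the knob pointer near (694,470). In the side crop, the warmer rim corners are at (255,243), (402,272), (528,155) and (385,133), and the brass tip is at (488,113). Next I'll fit the poses.

```bash
python3 - <<'E'
from h import *
from scipy.optimize import least_squares
a=lambda U,V:((U+.5)/5-.5+130,(V+.5)/5-.5+180)
w=lambda U,V:((U+.5)/5-.5+215,(V-325+.5)/5-.5+180)
s=lambda U,V:((U+.5)/5-.5+185,(V+.5)/5-.5+155)
for n,t,q in(("lid",a(262,61),s(120,289)),("tin",a(297,267),s(366,367)),("shaft",w(379,428),s(488,114))):
    print(n,tri(t,q),"top@z",at_z("top",[t],{"lid":.09,"tin":.072,"shaft":.067}[n]).round(4),"side",at_z("side",[q],{"lid":.09,"tin":.072,"shaft":.067}[n]).round(4))
T=[((-.048*-1,.135,.065),w(30,385)),((-.048,.135,.065),w(38,531)),((.048,-.135,.045),w(430,356)),((-.048,-.135,.045),w(442,494)),((.048,-.049,.065),w(306,362)),((-.048,-.049,.065),w(320,505))]
S=[((.048,.135,.065),s(253,243)),((-.048,.135,.065),s(402,274)),((-.048,-.049,.065),s(528,155)),((.048,-.049,.065),s(387,132)),((-.048,-.135,.045),s(580,137))]
def tf(p,P): c,n=np.cos(p[2]),np.sin(p[2]); return np.array([[p[0]+c*x-n*y,p[1]+n*x+c*y,z] for x,y,z in P])
def fit(*sets): 
    f=lambda p:np.concatenate([(proj(n,tf(p,[x[0] for x in L]))-[x[1] for x in L]).ravel() for n,L in sets])
    r=least_squares(f,[.53,.05,0]); return r.x,np.abs(r.fun).max()
for z in([("top",T)],[("side",S)],[("top",T),("side",S)]): print(fit(*z))
print("rim heights", [tri(T[i][1],S[j][1]) for i,j in((0,0),(1,1),(5,2))])
p=fit(("top",T),("side",S))[0]
print("wells",tf(p,[(0,.087,0),(0,-.001,0)]))
t=np.load("top0.npz");sd=np.load("side0.npz")
im=np.zeros((560,800,3),np.uint8)
im[:280,:400]=cv2.resize(t['p'][193:214,275:305],(400,280),interpolation=0)
im[:280,400:]=cv2.resize(t['p'][201:222,336:366],(400,280),interpolation=0)
im[280:,:400]=cv2.resize(sd['p'][170:191,268:298],(400,280),interpolation=0)
im[280:,400:]=cv2.resize(sd['p'][161:182,305:335],(400,280),interpolation=0)
cv2.imwrite("pics/sh.png",im)
E
```

```text
lid (array([0.5702663 , 0.28667181, 0.09156603]), np.float64(0.001821124208096283)) top@z [[0.5697 0.2865 0.09  ]] side [[0.5731 0.2842 0.09  ]]
tin (array([0.43978712, 0.26677754, 0.07098055]), np.float64(0.0017869781451081625)) top@z [[0.439  0.2662 0.072 ]] side [[0.4397 0.2687 0.072 ]]
shaft (array([ 0.54011736, -0.06165851,  0.06655813]), np.float64(0.00021326297507531048)) top@z [[ 0.54   -0.0617  0.067 ]] side [[ 0.5397 -0.0607  0.067 ]]
(array([0.53405171, 0.03032809, 0.07172116]), np.float64(0.9960987702022521))
(array([0.53551334, 0.02908423, 0.07956711]), np.float64(1.5706084538834943))
(array([0.53443947, 0.03022471, 0.07468508]), np.float64(1.632881291934666))
rim heights [(array([0.57057196, 0.16462773, 0.06668708]), np.float64(0.002193022566177821)), (array([0.47753024, 0.160827  , 0.06725939]), np.float64(0.002180458953557911)), (array([ 0.49192713, -0.02162182,  0.06388746]), np.float64(0.002758692351529352))]
wells [[0.52794791 0.11698218 0.        ]
 [0.53451409 0.0292275  0.        ]]
```

View pics/sh.png

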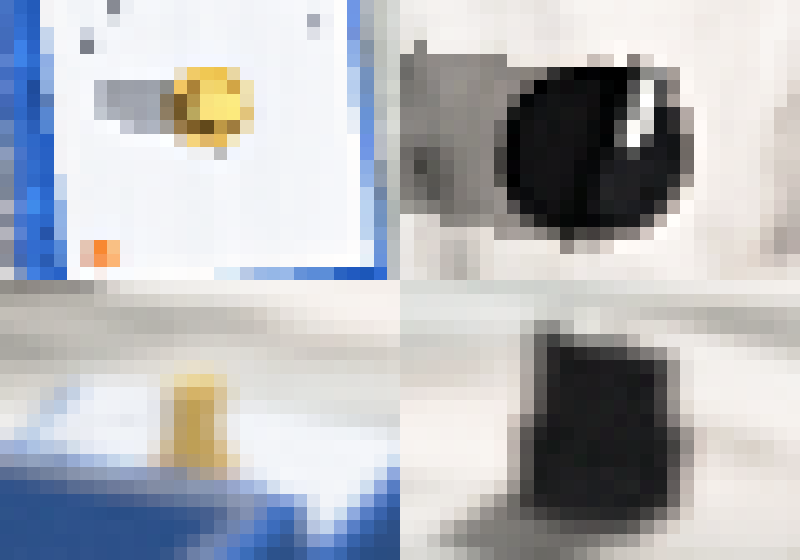

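The enlarged shaft view (top left) shows a brass blob about 6 px wide with a shadow about 3.5 px wide to its left. That hints that the flat faces ±x. The knob's pointer line runs from about (637,140) to (650,85) in the top-right panel. I'll fit rendered silhouettes to get the angles.

```bash
cat > fit.py <<'E'
from h import *
from scipy.optimize import minimize
from scipy.spatial import ConvexHull
SS=12
def hullmask(n,P,box):
    u0,v0,u1,v1=box; q=proj(n,P); h=q[ConvexHull(q).vertices]
    m=np.zeros(((v1-v0)*SS,(u1-u0)*SS),np.uint8)
    cv2.fillPoly(m,[np.round(((h-[u0,v0]+.5)*SS-.5)*16).astype(np.int32)],255,shift=4)
    return m
down=lambda m,s=1.0:cv2.GaussianBlur(cv2.resize(m.astype(np.float32)/255,None,fx=1/SS,fy=1/SS,interpolation=cv2.INTER_AREA),(0,0),.45)
def D(x,y,a,r,d,z,N=72):
    t=np.linspace(-np.pi,np.pi,N,endpoint=False);p=np.c_[r*np.cos(t),r*np.sin(t)]
    p[:,0]=np.minimum(p[:,0],d);c,s=np.cos(a),np.sin(a)
    return np.c_[x+c*p[:,0]-s*p[:,1],y+s*p[:,0]+c*p[:,1],np.full(N,z)]
def shaft(x,y,a): return np.r_[D(x,y,a,.007,.0035,.045),D(x,y,a,.007,.0035,.0655),D(x,y,a,.006,.0025,.067)]
E
python3 - <<'E'
from fit import *
t=np.load("top0.npz")['p'].astype(float);s=np.load("side0.npz")['p'].astype(float)
bt=(280,194,300,213)
c=t[bt[1]:bt[3],bt[0]:bt[2]]; mx,mn=c.max(2),c.min(2)
br=np.clip((1-mn/mx)/.6,0,1); 
print((br*9).round().astype(int)); print(c.mean(2).astype(int))
mask=np.ones_like(br); mask[:,:0]=0; mask[14:]=0; mask[:5,:]=0; mask[:,16:]=0
sh=np.clip((244-c.mean(2))/(244-160),0,1)
def cost(p,a,full=False):
    x,y,az,L=p
    B=hullmask("top",shaft(x,y,a),bt)
    l=np.array([np.cos(az),np.sin(az)])*L
    P=np.r_[D(x,y,a,.007,.0035,.045),D(x+l[0]*20.5/22,y+l[1]*20.5/22,a,.007,.0035,.045),D(x+l[0],y+l[1],a,.006,.0025,.045)]
    S=hullmask("top",P,bt); S[B>0]=0
    b,S=down(B),down(S)
    e1=((b-br)**2*mask).sum(); m=mask*(br<.25)*(b<.3); e2=((S-sh)**2*m).sum()
    return (e1,e2,b,S) if full else e1+e2
for deg in range(-100,110,15):
    best=min((minimize(cost,[.54,-.0617,az,.02],args=(np.radians(deg)+.075,),method="Nelder-Mead",options=dict(initial_simplex=None,xatol=1e-5)) for az in(1.4,1.7)),key=lambda r:r.fun)
    e=cost(best.x,np.radians(deg)+.075,True); print(deg,round(best.fun,3),round(e[0],3),round(e[1],3),best.x.round(4))
E
```

```text
[[0 0 0 1 0 0 0 0 0 0 0 0 0 0 0 0 0 0 1 0]
 [0 1 0 0 0 0 0 0 0 0 0 0 0 0 0 0 0 0 1 0]
 [0 2 0 0 0 0 0 0 0 0 0 0 0 0 0 0 0 0 0 0]
 [0 0 0 0 0 0 0 0 1 1 1 1 1 1 0 0 0 0 0 0]
 [0 0 0 0 0 0 0 1 2 9 9 9 5 1 0 0 0 0 0 0]
 [0 0 1 1 1 1 1 0 9 9 8 8 9 4 0 0 0 0 0 0]
 [0 0 1 1 1 1 1 4 9 9 7 7 7 4 1 0 0 0 0 0]
 [0 0 1 1 1 1 2 5 9 7 8 8 8 7 1 0 0 0 0 0]
 [0 0 0 0 1 1 1 1 8 9 9 9 9 3 0 0 0 0 0 0]
 [0 0 0 0 0 0 0 0 2 7 8 9 3 1 0 0 0 0 0 0]
 [0 0 0 0 0 0 0 0 1 0 0 0 1 1 0 0 0 0 0 0]
 [0 0 0 0 0 0 0 0 0 0 1 0 0 0 0 0 0 0 0 0]
 [0 0 0 0 0 0 0 0 0 0 0 0 0 0 0 0 0 0 0 0]
 [0 0 0 0 0 0 0 0 0 0 0 0 0 0 0 0 0 0 0 0]
 [0 0 0 0 0 0 0 0 0 0 0 0 0 0 0 0 0 0 0 0]
 [0 0 0 0 0 0 0 0 0 0 0 0 0 0 0 0 0 0 0 0]
 [0 1 1 1 0 0 0 0 0 0 0 0 0 0 0 0 0 0 0 0]
 [0 3 9 7 0 0 0 0 0 0 0 0 0 0 0 0 0 0 0 0]
 [0 4 9 8 0 0 0 0 0 0 0 0 0 0 0 0 0 0 0 0]]
[[246 244 247 226 244 245 246 244 243 244 247 246 245 243 245 245 246 248
  174 242]
 [247 213 244 247 246 245 245 244 243 245 247 246 244 244 244 246 245 247
  225 245]
 [248 128 238 246 246 246 246 245 244 246 247 247 245 244 244 246 245 246
  247 247]
 [247 248 248 247 248 247 2
[... 1682 characters left out ...]
inimize_neldermead(fun, x0, args, callback, bounds=bounds,
                               **options)
    fxcc = func(xcc)
    fx = function(np.copy(x), *(wrapper_args + args))
  File "<stdin>", line 14, in cost
  File "fit.py", line 6, in hullmask
    u0,v0,u1,v1=box; q=proj(n,P); h=q[ConvexHull(q).vertices]
                       ~~~~^^^^^
  File "h.py", line 17, in proj
    c,k,D=K(n); q=R.from_rotvec(c['rotation']).inv().apply(np.atleast_2d(P)-c['position']); q=q*[1,-1,-1]
          ~^^^
  File "h.py", line 5, in K
    c=camera_params(n); return c,np.array([[c['fx'],0,c['cx']],[0,c['fy'],c['cy']],[0,0,1]]),np.array([c['k1'],0,0,0,0.])
ValueError: time passes only in moves, steps and waits
```

```bash
cat > go.py <<'E'
import sys
from h import *
# go.py x y z az_deg(tool y azimuth) -> shift/turn in tool axes from the measured pose
x,y,z,a=map(float,sys.argv[1:5]); s=read_state()
Rc=R.from_rotvec(s['orientation']); a=np.radians(a)
Y=np.array([np.cos(a),np.sin(a),0]);Z=np.array([0,0,-1.]);Rt=R.from_matrix(np.c_[np.cross(Y,Z),Y,Z])
m=Rc.as_matrix()
print("t",s['t'],"pos",s['tool_pos'].round(4),"yaz",np.degrees(np.arctan2(m[1,1],m[0,1])).round(2),"tilt",m[:2,2].round(4),"F",s['force'].round(1),"open",round(s['opening'],4),"gf",round(s['gripper_force'],1))
print("shift",Rc.inv().apply(np.array([x,y,z])-s['tool_pos']).round(4),"turn",(Rc.inv()*Rt).as_rotvec().round(4), "q",s['q'].round(2))
E
python3 go.py .571 .286 .36 4.3
```

```text
t 0.1 pos [ 0.2135 -0.5605  0.4038] yaz -69.15 tilt [-0.0005  0.0016] F [ 0.5  0.6 -0.4] open 0.093 gf 0.0
shift [ 0.6354 -0.6638  0.045 ] turn [-1.400e-03 -1.200e-03 -1.282e+00] q [-1.29  0.13  1.49 -0.    1.52 -0.09]
```

>>> {"op": "carry_out", "data": {"targets": [{"hand": 100, "x": 0.04, "y": -0.042, "z": 0.003, "az": -0.09}, {"hand": 100, "x": 0.08, "y": -0.084, "z": 0.006, "az": -0.18}, {"hand": 100, "x": 0.12, "y": -0.126, "z": 0.009, "az": -0.27}, {"hand": 100, "x": 0.16, "y": -0.168, "z": 0.012, "az": -0.36}, {"hand": 100, "x": 0.2, "y": -0.21, "z": 0.015, "az": -0.45}, {"hand": 100, "x": 0.24, "y": -0.252, "z": 0.018, "az": -0.54}, {"hand": 100, "x": 0.28, "y": -0.294, "z": 0.021, "az": -0.63}, {"hand": 100, "x": 0.32, "y": -0.336, "z": 0.024, "az": -0.72}]}}

```text
schema error: expected keys hand, x, y, z, ax, ay, az
```

```bash
python3 go.py .571 .286 .36 4.3
```

```text
t 0.1 pos [ 0.2135 -0.5605  0.4038] yaz -69.15 tilt [-0.0005  0.0016] F [ 0.5  0.6 -0.4] open 0.093 gf 0.0
shift [ 0.6354 -0.6638  0.045 ] turn [-1.400e-03 -1.200e-03 -1.282e+00] q [-1.29  0.13  1.49 -0.    1.52 -0.09]
```

>>> {"op": "carry_out", "data": {"targets": [{"hand": 100, "x": 0.04, "y": -0.042, "z": 0.003, "ax": 0, "ay": 0, "az": -0.09}, {"hand": 100, "x": 0.08, "y": -0.084, "z": 0.006, "ax": 0, "ay": 0, "az": -0.18}, {"hand": 100, "x": 0.12, "y": -0.126, "z": 0.009, "ax": 0, "ay": 0, "az": -0.27}, {"hand": 100, "x": 0.16, "y": -0.168, "z": 0.012, "ax": 0, "ay": 0, "az": -0.36}, {"hand": 100, "x": 0.2, "y": -0.21, "z": 0.015, "ax": 0, "ay": 0, "az": -0.45}, {"hand": 100, "x": 0.24, "y": -0.252, "z": 0.018, "ax": 0, "ay": 0, "az": -0.54}, {"hand": 100, "x": 0.28, "y": -0.294, "z": 0.021, "ax": 0, "ay": 0, "az": -0.63}, {"hand": 100, "x": 0.32, "y": -0.336, "z": 0.024, "ax": 0, "ay": 0, "az": -0.72}]}}

```text
t: 1.1
tool_pos: [0.3932, -0.131, 0.3805]
orientation: [2.689, 1.624, 0.0]
force: [1.1, 0.5, -1.0]
opening: 0.093
gripper_force: 0.0
```

```bash
python3 go.py .571 .286 .36 4.3
```

```text
t 1.1 pos [ 0.3932 -0.131   0.3805] yaz -27.75 tilt [ 0.0001 -0.    ] F [ 1.1  0.5 -1. ] open 0.093 gf 0.0
shift [ 0.4518 -0.0368  0.0205] turn [ 1.000e-04 -0.000e+00 -5.594e-01] q [-0.45 -0.38  2.    0.    1.52  0.04]
```

>>> {"op": "carry_out", "data": {"targets": [{"hand": 100, "x": 0.06, "y": -0.005, "z": 0.003, "ax": 0, "ay": 0, "az": -0.08}, {"hand": 100, "x": 0.12, "y": -0.01, "z": 0.006, "ax": 0, "ay": 0, "az": -0.16}, {"hand": 100, "x": 0.18, "y": -0.015, "z": 0.009, "ax": 0, "ay": 0, "az": -0.24}, {"hand": 100, "x": 0.24, "y": -0.02, "z": 0.012, "ax": 0, "ay": 0, "az": -0.32}, {"hand": 100, "x": 0.3, "y": -0.025, "z": 0.015, "ax": 0, "ay": 0, "az": -0.4}, {"hand": 100, "x": 0.36, "y": -0.03, "z": 0.018, "ax": 0, "ay": 0, "az": -0.48}, {"hand": 100, "x": 0.42, "y": -0.035, "z": 0.02, "ax": 0, "ay": 0, "az": -0.56}, {"hand": 100, "x": 0.4518, "y": -0.0368, "z": 0.0205, "ax": 0, "ay": 0, "az": -0.5594}]}}

```text
t: 2.1
tool_pos: [0.572, 0.2865, 0.359]
orientation: [-2.135, -2.303, 0.002]
force: [-0.4, -0.3, -0.6]
opening: 0.0933
gripper_force: 0.0
```

```bash
python3 go.py .571 .286 .233 4.3
```

```text
t 2.1 pos [0.572  0.2865 0.359 ] yaz 4.34 tilt [-0.0014 -0.0002] F [-0.4 -0.3 -0.6] open 0.0933 gf 0.0
shift [-0.0004 -0.0009  0.126 ] turn [-0.0014  0.0001  0.0006] q [0.38 0.26 1.42 0.   1.46 0.31]
```

>>> {"op": "carry_out", "data": {"targets": [{"hand": 100, "x": 0, "y": -0.001, "z": 0.04, "ax": 0, "ay": 0, "az": 0}, {"hand": 100, "x": 0, "y": -0.001, "z": 0.08, "ax": 0, "ay": 0, "az": 0}, {"hand": 100, "x": 0, "y": -0.001, "z": 0.11, "ax": 0, "ay": 0, "az": 0}, {"hand": 100, "x": 0, "y": -0.001, "z": 0.126, "ax": 0, "ay": 0, "az": 0}, {"hand": 50, "x": 0, "y": -0.001, "z": 0.126, "ax": 0, "ay": 0, "az": 0}, {"hand": 40, "x": 0, "y": -0.001, "z": 0.126, "ax": 0, "ay": 0, "az": 0}, {"hand": 40, "x": 0, "y": -0.001, "z": 0.126, "ax": 0, "ay": 0, "az": 0}, {"hand": 40, "x": 0, "y": -0.001, "z": 0.126, "ax": 0, "ay": 0, "az": 0}], "newtons": 20}}

```text
t: 3.1
tool_pos: [0.5717, 0.2838, 0.2359]
orientation: [2.139, 2.299, 0.004]
force: [1.2, 0.6, 3.7]
opening: 0.0624
gripper_force: 20.0
```

```bash
python3 go.py .528 .117 .35 4.3
```

```text
t 3.1 pos [0.5717 0.2838 0.2359] yaz 4.14 tilt [0.0028 0.0011] F [1.2 0.6 3.7] open 0.0624 gf 20.0
shift [-0.1631 -0.0553 -0.1144] turn [ 0.0029 -0.0009 -0.0027] q [ 0.38  0.36  1.53 -0.    1.24  0.31]
```

>>> {"op": "carry_out", "data": {"targets": [{"hand": 40, "x": 0, "y": 0, "z": -0.03, "ax": 0, "ay": 0, "az": 0}, {"hand": 40, "x": 0, "y": 0, "z": -0.07, "ax": 0, "ay": 0, "az": 0}, {"hand": 40, "x": 0, "y": 0, "z": -0.11, "ax": 0, "ay": 0, "az": 0}, {"hand": 40, "x": -0.04, "y": -0.014, "z": -0.114, "ax": 0, "ay": 0, "az": 0}, {"hand": 40, "x": -0.08, "y": -0.028, "z": -0.114, "ax": 0, "ay": 0, "az": 0}, {"hand": 40, "x": -0.12, "y": -0.042, "z": -0.114, "ax": 0, "ay": 0, "az": 0}, {"hand": 40, "x": -0.163, "y": -0.055, "z": -0.114, "ax": 0, "ay": 0, "az": 0}, {"hand": 40, "x": -0.163, "y": -0.055, "z": -0.114, "ax": 0, "ay": 0, "az": 0}]}}

```text
t: 4.1
tool_pos: [0.5272, 0.1145, 0.348]
orientation: [2.143, 2.297, -0.002]
force: [0.1, 1.1, -3.2]
opening: 0.0628
gripper_force: 20.0
```

```bash
python3 go.py .528 .117 .26 4.3;python3 - <<'E'
from h import *
p,d=read_camera("side"); cv2.imwrite("pics/s1.png",cv2.resize(p[60:280,150:400],None,fx=3,fy=3)[:600,:800])
np.savez("side1.npz",p=p,d=d)
E
```

```text
t 4.1 pos [0.5272 0.1145 0.348 ] yaz 3.97 tilt [-0.0008 -0.0009] F [ 0.1  1.1 -3.2] open 0.0628 gf 20.0
shift [0.0025 0.0011 0.088 ] turn [-0.0008  0.0008 -0.0058] q [ 0.12  0.    1.73 -0.    1.41  0.05]
```

View pics/s1.png

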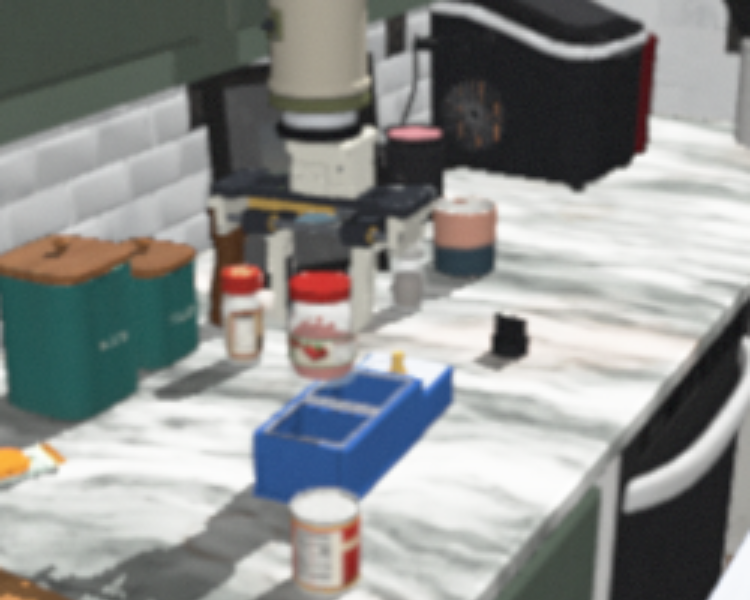

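The jar is held upright, with its lid around (321,285) in the crop. I'll measure its offset from the grasp point using the lid and body points.

```bash
python3 - <<'E'
from h import *
from scipy.optimize import least_squares
z=np.load("side1.npz"); C=cloud("side",z['d']); p=z['p'].astype(int)
for nm,(f) in (("side0",(190,205,235,250)),("side1",(243,148,272,188))):
    z=np.load(nm+".npz"); C=cloud("side",z['d']); p=z['p'].astype(int)
    u0,v0,u1,v1=f; P=C[v0:v1,u0:u1].reshape(-1,3); q=p[v0:v1,u0:u1].reshape(-1,3)
    lid=(q[:,2]>120)&(q[:,1]<70)&(q[:,0]<80)
    L=P[lid]; zt=np.percentile(L[:,2],97); S=L[(L[:,2]<zt-.005)&(L[:,2]>zt-.016)]
    r=least_squares(lambda a:np.hypot(S[:,0]-a[0],S[:,1]-a[1])-a[2],[S[:,0].mean()+.02,S[:,1].mean()-.02,.028],loss="soft_l1",f_scale=.001)
    print(nm,len(L),"ztop",zt.round(4),"lid side fit",len(S),r.x.round(4), "top mean",L[L[:,2]>zt-.003].mean(0).round(4))
    e=np.where(lid.reshape(v1-v0,u1-u0)); print(e[0].min()+v0,e[0].max()+v0,e[1].min()+u0,e[1].max()+u0)
print("predicted lid centre px if centred",proj("side",[[.5272,.1145,.205],[.5272,.1145,.115]]),proj("side",[[.571,.286,.09]]))
E
```

```text
side0 209 ztop 0.0911 lid side fit 28 [0.5716 0.2878 0.0283] top mean [0.5672 0.2923 0.0897]
210 239 198 218
side1 174 ztop 0.2033 lid side fit 35 [0.5276 0.1158 0.0296] top mean [0.5088 0.1504 0.2133]
150 178 246 265
predicted lid centre px if centred [[257.01284014 152.18945451]
 [257.45196383 183.3837267 ]] [[208.90295141 212.85199721]]
```

>>> {"op": "carry_out", "data": {"targets": [{"hand": 40, "x": 0.002, "y": 0, "z": 0.02, "ax": 0, "ay": 0, "az": 0}, {"hand": 40, "x": 0.002, "y": 0, "z": 0.045, "ax": 0, "ay": 0, "az": 0}, {"hand": 40, "x": 0.002, "y": 0, "z": 0.065, "ax": 0, "ay": 0, "az": 0}, {"hand": 40, "x": 0.002, "y": 0, "z": 0.075, "ax": 0, "ay": 0, "az": 0}, {"hand": 40, "x": 0.002, "y": 0, "z": 0.082, "ax": 0, "ay": 0, "az": 0}, {"hand": 40, "x": 0.002, "y": 0, "z": 0.085, "ax": 0, "ay": 0, "az": 0}, {"hand": 40, "x": 0.002, "y": 0, "z": 0.085, "ax": 0, "ay": 0, "az": 0}]}}

```text
t: 5.03
tool_pos: [0.5279, 0.1191, 0.2636]
orientation: [2.139, 2.3, 0.001]
force: [0.7, 0.3, -2.7]
opening: 0.0628
gripper_force: 20.0
```

```bash
python3 go.py .528 .117 .261 4.3
```

```text
t 5.025 pos [0.5279 0.1191 0.2636] yaz 4.15 tilt [0.0007 0.0001] F [ 0.7  0.3 -2.7] open 0.0628 gf 20.0
shift [-0.0021 -0.0001  0.0026] turn [ 0.0007 -0.     -0.0026] q [ 0.13  0.09  1.8  -0.    1.25  0.05]
```

>>> {"op": "carry_out", "data": {"targets": [{"hand": 40, "x": -0.001, "y": 0, "z": 0.0025, "ax": 0, "ay": 0, "az": 0}, {"hand": 40, "x": -0.001, "y": 0, "z": 0.0025, "ax": 0, "ay": 0, "az": 0}, {"hand": 85, "x": -0.001, "y": 0, "z": 0.0025, "ax": 0, "ay": 0, "az": 0}, {"hand": 95, "x": -0.001, "y": 0, "z": 0.0025, "ax": 0, "ay": 0, "az": 0}, {"hand": 95, "x": -0.001, "y": 0, "z": 0.0025, "ax": 0, "ay": 0, "az": 0}, {"hand": 95, "x": -0.001, "y": 0, "z": -0.03, "ax": 0, "ay": 0, "az": 0}, {"hand": 95, "x": -0.001, "y": 0, "z": -0.08, "ax": 0, "ay": 0, "az": 0}, {"hand": 95, "x": -0.001, "y": 0, "z": -0.08, "ax": 0, "ay": 0, "az": 0}]}}

```text
t: 6.02
tool_pos: [0.5295, 0.1183, 0.3486]
orientation: [2.136, 2.296, 0.011]
force: [0.6, 0.0, -0.7]
opening: 0.0884
gripper_force: 0.0
```

```bash
python3 go.py .4395 .267 .34 4.3
```

```text
t 6.025 pos [0.5295 0.1183 0.3486] yaz 4.15 tilt [0.009  0.0012] F [ 0.6  0.  -0.7] open 0.0884 gf 0.0
shift [ 0.1548 -0.079   0.008 ] turn [ 0.009  -0.0005 -0.0026] q [0.13 0.   1.72 0.   1.4  0.05]
```

>>> {"op": "carry_out", "data": {"targets": [{"hand": 100, "x": 0.05, "y": -0.026, "z": 0.002, "ax": 0, "ay": 0, "az": 0}, {"hand": 100, "x": 0.1, "y": -0.052, "z": 0.005, "ax": 0, "ay": 0, "az": 0}, {"hand": 100, "x": 0.14, "y": -0.072, "z": 0.008, "ax": 0, "ay": 0, "az": 0}, {"hand": 100, "x": 0.155, "y": -0.079, "z": 0.008, "ax": 0, "ay": 0, "az": 0}, {"hand": 100, "x": 0.155, "y": -0.079, "z": 0.008, "ax": 0, "ay": 0, "az": 0}]}}

```text
t: 6.65
tool_pos: [0.4375, 0.2673, 0.3348]
orientation: [2.137, 2.302, -0.001]
force: [0.4, 0.0, 0.0]
opening: 0.0931
gripper_force: 0.0
```

```bash
python3 go.py .4395 .267 .231 4.3; python3 - <<'E'
from h import *
p,d=read_camera("side"); C=cloud("side",d)
q=p[190:215,195:232] 
cv2.imwrite("pics/s2.png",cv2.resize(p[120:280,170:340],None,fx=4,fy=4)[:600,:800])
E
```

```text
t 6.65 pos [0.4375 0.2673 0.3348] yaz 4.26 tilt [-0.0003 -0.0005] F [0.4 0.  0. ] open 0.0931 gf 0.0
shift [-0.0004  0.002   0.1038] turn [-0.0004  0.0005 -0.0007] q [ 0.45 -0.06  1.81 -0.    1.39  0.37]
```

View pics/s2.png

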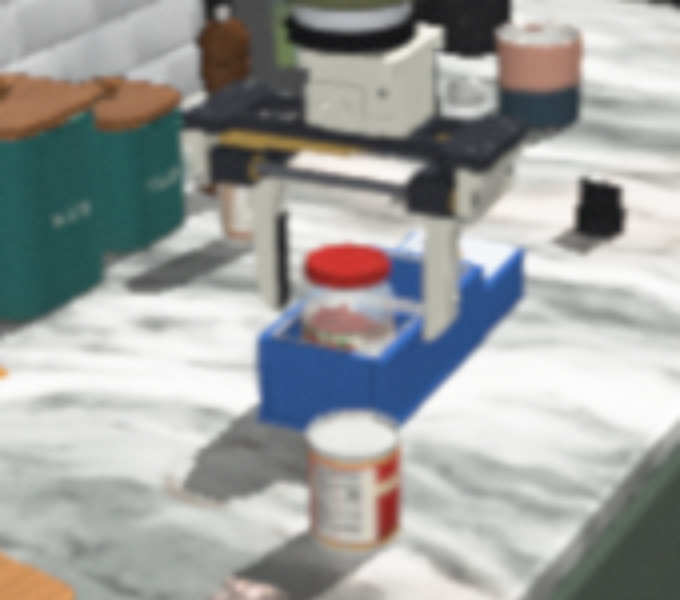

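The jar stands upright in the left well, with its lid at (348,262). Next is the tin.

>>> {"op": "carry_out", "data": {"targets": [{"hand": 100, "x": 0, "y": 0.002, "z": 0.04, "ax": 0, "ay": 0, "az": 0}, {"hand": 100, "x": 0, "y": 0.002, "z": 0.08, "ax": 0, "ay": 0, "az": 0}, {"hand": 100, "x": 0, "y": 0.002, "z": 0.1, "ax": 0, "ay": 0, "az": 0}, {"hand": 100, "x": 0, "y": 0.002, "z": 0.104, "ax": 0, "ay": 0, "az": 0}, {"hand": 50, "x": 0, "y": 0.002, "z": 0.104, "ax": 0, "ay": 0, "az": 0}, {"hand": 30, "x": 0, "y": 0.002, "z": 0.104, "ax": 0, "ay": 0, "az": 0}, {"hand": 30, "x": 0, "y": 0.002, "z": 0.104, "ax": 0, "ay": 0, "az": 0}, {"hand": 30, "x": 0, "y": 0.002, "z": 0.104, "ax": 0, "ay": 0, "az": 0}], "newtons": 20}}

```text
t: 7.7
tool_pos: [0.44, 0.2672, 0.2319]
orientation: [2.139, 2.3, 0.002]
force: [0.8, -0.1, 1.9]
opening: 0.0576
gripper_force: 1.7
```

```bash
python3 go.py .5345 .029 .35 4.3
```

```text
t 7.7 pos [0.44   0.2672 0.2319] yaz 4.16 tilt [0.0011 0.0004] F [ 0.8 -0.1  1.9] open 0.0576 gf 1.7
shift [-0.2444  0.0771 -0.1181] turn [ 0.0011 -0.0004 -0.0025] q [ 0.45  0.06  1.89 -0.    1.19  0.37]
```

>>> {"op": "carry_out", "data": {"targets": [{"hand": 30, "x": 0, "y": 0, "z": 0, "ax": 0, "ay": 0, "az": 0}, {"hand": 30, "x": 0, "y": 0, "z": -0.03, "ax": 0, "ay": 0, "az": 0}, {"hand": 30, "x": 0, "y": 0, "z": -0.08, "ax": 0, "ay": 0, "az": 0}, {"hand": 30, "x": 0, "y": 0, "z": -0.13, "ax": 0, "ay": 0, "az": 0}, {"hand": 30, "x": -0.03, "y": 0.01, "z": -0.148, "ax": 0, "ay": 0, "az": 0}, {"hand": 30, "x": -0.08, "y": 0.025, "z": -0.148, "ax": 0, "ay": 0, "az": 0}, {"hand": 30, "x": -0.13, "y": 0.041, "z": -0.148, "ax": 0, "ay": 0, "az": 0}, {"hand": 30, "x": -0.18, "y": 0.057, "z": -0.148, "ax": 0, "ay": 0, "az": 0}]}}

```text
t: 8.7
tool_pos: [0.5097, 0.0902, 0.3788]
orientation: [-2.139, -2.301, 0.001]
force: [0.0, 0.1, -0.9]
opening: 0.0573
gripper_force: 20.0
```

```bash
python3 go.py .5345 .029 .38 4.3
```

```text
t 8.7 pos [0.5097 0.0902 0.3788] yaz 4.18 tilt [-0.0007  0.    ] F [ 0.   0.1 -0.9] open 0.0573 gf 20.0
shift [-0.0629  0.0202 -0.0012] turn [-0.0007 -0.0001 -0.002 ] q [ 0.08 -0.08  1.75  0.    1.47  0.  ]
```

>>> {"op": "carry_out", "data": {"targets": [{"hand": 30, "x": -0.045, "y": 0.015, "z": 0, "ax": 0, "ay": 0, "az": 0}, {"hand": 30, "x": -0.063, "y": 0.02, "z": 0, "ax": 0, "ay": 0, "az": 0}, {"hand": 30, "x": -0.063, "y": 0.02, "z": 0.04, "ax": 0, "ay": 0, "az": 0}, {"hand": 30, "x": -0.063, "y": 0.02, "z": 0.08, "ax": 0, "ay": 0, "az": 0}, {"hand": 30, "x": -0.063, "y": 0.02, "z": 0.105, "ax": 0, "ay": 0, "az": 0}, {"hand": 30, "x": -0.063, "y": 0.02, "z": 0.115, "ax": 0, "ay": 0, "az": 0}, {"hand": 30, "x": -0.063, "y": 0.02, "z": 0.119, "ax": 0, "ay": 0, "az": 0}, {"hand": 30, "x": -0.063, "y": 0.02, "z": 0.119, "ax": 0, "ay": 0, "az": 0}]}}

```text
t: 9.7
tool_pos: [0.5346, 0.0304, 0.2612]
orientation: [2.139, 2.3, 0.001]
force: [-0.3, 0.9, -1.7]
opening: 0.0569
gripper_force: 20.0
```

```bash
python3 go.py .5345 .029 .257 4.3
```

```text
t 9.7 pos [0.5346 0.0304 0.2612] yaz 4.16 tilt [ 0.0013 -0.    ] F [-0.3  0.9 -1.7] open 0.0569 gf 20.0
shift [-0.0014 -0.0002  0.0042] turn [ 0.0013  0.0001 -0.0024] q [-0.04  0.07  1.82  0.    1.25 -0.11]
```

>>> {"op": "carry_out", "data": {"targets": [{"hand": 30, "x": -0.001, "y": 0, "z": 0.004, "ax": 0, "ay": 0, "az": 0}, {"hand": 30, "x": -0.001, "y": 0, "z": 0.004, "ax": 0, "ay": 0, "az": 0}, {"hand": 80, "x": -0.001, "y": 0, "z": 0.004, "ax": 0, "ay": 0, "az": 0}, {"hand": 90, "x": -0.001, "y": 0, "z": 0.004, "ax": 0, "ay": 0, "az": 0}, {"hand": 90, "x": -0.001, "y": 0, "z": 0.004, "ax": 0, "ay": 0, "az": 0}, {"hand": 90, "x": -0.001, "y": 0, "z": -0.03, "ax": 0, "ay": 0, "az": 0}, {"hand": 90, "x": -0.001, "y": 0, "z": -0.08, "ax": 0, "ay": 0, "az": 0}, {"hand": 90, "x": -0.001, "y": 0, "z": -0.08, "ax": 0, "ay": 0, "az": 0}]}}

```text
t: 10.7
tool_pos: [0.5359, 0.0292, 0.3454]
orientation: [2.135, 2.296, 0.009]
force: [-0.1, 0.1, -0.2]
opening: 0.0837
gripper_force: 0.0
```

```bash
sed -i 's/^def K(n):/import functools\n@functools.cache\ndef K(n):/' h.py
sed -i 's/    c,k,D=K(n); s=cv2/    c,k,D=K(n); s=cv2/' h.py
python3 go.py .51 -.2 .36 4.3
python3 - <<'E'
from fit import *
from scipy.optimize import minimize
t=np.load("top0.npz")['p'].astype(float);s=np.load("side0.npz")['p'].astype(float)
# knob: dark silhouettes in both views
def knob(x,y,a):
    c,n=np.cos(a),np.sin(a);th=np.linspace(0,2*np.pi,48)
    cyl=[np.c_[x+.023*np.cos(th),y+.023*np.sin(th),np.full(48,z)] for z in(0,.018)]
    b=np.array([[i*.021,j*.006,z] for i in(-1,1) for j in(-1,1) for z in(.018,.044)])
    return np.vstack(cyl),np.c_[x+c*b[:,0]-n*b[:,1],y+n*b[:,0]+c*b[:,1],b[:,2]]
B={"top":(336,200,366,224),"side":(303,158,338,184)}
I={}
for n,im in(("top",t),("side",s)):
    u0,v0,u1,v1=B[n]; g=im[v0:v1,u0:u1].mean(2); I[n]=np.clip((150-g)/110,0,1) if n=="side" else np.clip((110-g)/70,0,1)
# exclude pointer
def cost(p,full=0):
    e=[]
    for n,dx in(("top",0),("side",2)):
        sh=p[3:5] if n=="side" else np.zeros(2)
        m=np.zeros(1,np.uint8)
        for H in knob(p[0]+sh[0],p[1]+sh[1],p[2]): m=np.maximum(m,hullmask(n,H,B[n]))
        W=np.ones(I[n].shape)
        if n=="top": W[5:14,14:21]=0
        e.append((((down(m)-I[n])**2)*W).sum())
    return e if full else sum(e)+1e4*((p[3]**2+p[4]**2))
for a in np.radians([-60,-40,-25,-12,0,12,25]):
    r=minimize(cost,[.503,-.265,a,0,0],method="Nelder-Mead",options=dict(initial_simplex=np.array([.503,-.265,a,0,0])+np.vstack([np.zeros(5),np.diag([.004,.004,.15,.002,.002])]),maxiter=300))
    print(r.x.round(4),np.degrees(r.x[2]).round(1),r.fun.round(3),np.round(cost(r.x,1),3))
f=lambda X,Y:(336+X/13.333-.5,201+Y/13.333-.5)
P=at_z("top",[f(237,140),f(250,85)],.044);d=P[1]-P[0];print(P,np.degrees(np.arctan2(d[1],d[0])))
E
```

```text
t 10.7 pos [0.5359 0.0292 0.3454] yaz 4.15 tilt [ 0.0087 -0.0004] F [-0.1  0.1 -0.2] open 0.0837 gf 0.0
shift [-0.2268 -0.0423 -0.0147] turn [ 0.0087  0.001  -0.0026] q [-0.04 -0.01  1.74  0.    1.4  -0.11]
[ 0.5035 -0.2702 -0.642  -0.0013  0.0021] -36.8 27.906 [ 8.004 19.842]
[ 0.5036 -0.2701 -0.6404 -0.0016  0.0031] -36.7 27.577 [ 8.043 19.41 ]
[ 0.5032 -0.2697 -0.66   -0.0012  0.0029] -37.8 27.826 [ 8.326 19.403]
[ 0.5039 -0.2699 -0.6311 -0.0025  0.0037] -36.2 27.849 [ 8.005 19.639]
[ 0.5032 -0.27   -0.6414 -0.0012  0.0032] -36.8 27.804 [ 8.147 19.541]
[ 0.5032 -0.2702  0.3711 -0.0011  0.0048] 21.3 39.145 [ 8.48  30.419]
[ 5.032e-01 -2.699e-01  3.712e-01 -4.000e-04  3.200e-03] 21.3 39.933 [ 8.423 31.405]
[[ 0.50300096 -0.27284348  0.044     ]
 [ 0.51669168 -0.27681933  0.044     ]] -16.19353268914054
```

```bash
cat > dial.py <<'E'
from fit import *
t=np.load("top0.npz")['p'].astype(float)/255;s=np.load("side0.npz")['p'].astype(float)/255
bt=(280,196,298,208); c=t[bt[1]:bt[3],bt[0]:bt[2]]
SS_=SS
def faces(x,y,a):
    N=48;L=[D(x,y,a,.007,.0035,.045,N),D(x,y,a,.007,.0035,.0655,N),D(x,y,a,.006,.0025,.067,N)]
    F=[]
    for k in(0,1):
        for i in range(N):
            j=(i+1)%N;q=np.array([L[k][i],L[k][j],L[k+1][j],L[k+1][i]]);n=np.cross(q[1]-q[0],q[3]-q[0])
            l=np.linalg.norm(n)
            if l>1e-12: F.append((q,n/l))
    F.append((L[2],np.array([0,0,1.])));return F
cam,_=ray("top",[(250,190)])
def render(p,a):
    x,y,az,Ls,amb,dif=p; u0,v0,u1,v1=bt
    l=np.array([np.cos(az),np.sin(az)])*Ls; lt=np.array([-l[0],-l[1],.022]);lt/=np.linalg.norm(lt)
    P=np.r_[D(x,y,a,.007,.0035,.045),D(x+l[0]*20.5/22,y+l[1]*20.5/22,a,.007,.0035,.045),D(x+l[0],y+l[1],a,.006,.0025,.045)]
    S=hullmask("top",P,bt)>0
    im=np.empty(S.shape+(3,),np.float32); im[:]=[.965,.965,.955]; im[S]=SHC
    F=[f for f in faces(x,y,a) if f[1]@(cam-f[0].mean(0))>0]
    q=proj("top",np.vstack([f[0] for f in F]));o=0
    for f,n in F:
        h=q[o:o+len(f)];o+=len(f)
        col=(amb+dif*max(0,n@lt))*np.array([.38,.80,1.0])
        cv2.fillPoly(im,[np.round(((h-[u0,v0]+.5)*SS-.5)*16).astype(np.int32)],[float(v) for v in col],shift=4)
    im=cv2.resize(im,None,fx=1/SS,fy=1/SS,interpolation=cv2.INTER_AREA)
    return im
SHC=np.array([t[199:202,283:286,k].mean() for k in range(3)])*.97
def cost(p,a): 
    e=(render(p,a)-c); return (np.abs(e)**1.5).sum()
E
python3 - <<'E'
from dial import *
print("colours BGR top face",(c[5:8,10:12].mean((0,1))).round(2),"shadow",SHC.round(2))
res=[]
for deg in range(-95,100,10):
    a=np.radians(deg)+.075; b=None
    for az in(1.35,1.6,1.8):
        x0=np.array([.54,-.0617,az,.02,.25,.7])
        r=minimize(cost,x0,args=(a,),method="Nelder-Mead",options=dict(initial_simplex=x0+np.vstack([np.zeros(6),np.diag([.002,.002,.2,.004,.1,.2])]),maxiter=220))
        if b is None or r.fun<b.fun:b=r
    print(deg,round(b.fun,3),b.x.round(4),flush=True)
E
```

```text
colours BGR top face [0.35 0.69 0.81] shadow [0.66 0.62 0.61]
-95 10.448 [ 0.5405 -0.0632  1.4647  0.0217  0.3344  0.9221]
-85 10.445 [ 0.5404 -0.0628  1.4449  0.0214  0.365   0.8628]
-75 10.445 [ 0.5406 -0.0629  1.4682  0.0213  0.3479  0.8773]
-65 10.592 [ 0.5405 -0.0626  1.4538  0.021   0.3539  0.8698]
-55 10.52 [ 0.5406 -0.0628  1.4657  0.0212  0.3173  0.9491]
-45 10.375 [ 0.5403 -0.063   1.4369  0.0217  0.3298  0.9325]
-35 10.33 [ 0.5406 -0.0628  1.4352  0.0215  0.3369  0.9128]
-25 10.289 [ 0.5406 -0.0629  1.4259  0.0216  0.3063  0.9801]
-15 10.632 [ 0.5407 -0.0626  1.3805  0.0214  0.2797  0.9896]
-5 10.402 [ 0.54   -0.0628  1.3529  0.022   0.3097  0.9583]
5 10.333 [ 0.5406 -0.0627  1.3903  0.0217  0.3403  0.8997]
15 10.911 [ 0.5402 -0.0629  1.3865  0.0223  0.411   0.8201]
25 11.357 [ 0.541  -0.0619  1.429   0.0212  0.344   0.8833]
35 11.745 [ 0.5404 -0.0628  1.4209  0.0226  0.4228  0.8014]
45 11.899 [ 0.541  -0.0611  1.4438  0.0211  0.391   0.8268]
55 12.049 [ 0.541  -0.061   1.4582  0.0211  0.3735  0.8969]
65 12.028 [ 0.5407 -0.061   1.4439  0.0215  0.488   0.6693]
75 11.991 [ 0.5409 -0.0604  1.4719  0.0216  0.3718  0.8558]
85 12.008 [ 0.5407 -0.06    1.4521  0.0216  0.3638  0.8589]
95 12.226 [ 0.5406 -0.0602  1.4767  0.0213  0.3321  0.8615]
```

```bash
python3 - <<'E'
from h import *
t=np.load("top0.npz")['p'].astype(float)
g=t[203:222,341:362].mean(2); print(g.astype(int))
v,u=np.mgrid[203:222,341:362]; w=np.clip(g-60,0,None); m=(u>=351)&(u<=356)&(v>=205)&(v<=212); 
E
```

```text
[[241 237 234 236 235 228 227 233 239 243 244 244 244 244 243 243 240 236
  236 240 239]
 [239 233 228 237 237 234 233 237 240 243 246 250 245 246 245 243 241 239
  239 239 238]
 [140 133 130 230 234 233 229 234 237 190 208 251 127 215 249 242 243 240
  240 240 237]
 [144 136 133 132 130 121  50  19   0   3   0   0  28 137 147 159 246 240
  240 238 236]
 [140 135 143 138  92   0  15  13  14  16   4   0  81 237  76 128 248 241
  240 236 238]
 [138 140 145  96   5  15  20  18  18  15   1  10 111 255  82 157 243 244
  241 236 238]
 [134 139 139  24  14  19  19  21  21  13   4  29 146 223  18  43 171 247
  239 237 239]
 [133 138 103   3  18  22  17  21  19  10   4  80 249 207  19  44 167 250
  238 235 237]
 [133 135  97   1  19  21  18  19  17  11   2  99 255  72  23  20 106 250
  240 236 238]
 [131 135  64   2  19  18  21  20  15   6  16  36  79  25  26  19 105 249
  240 237 237]
 [131 138  62   4  18  20  21  20   9   8  26  31  33  32  28  25 108 246
  239 237 237]
 [132 137  81   0  19  20  20  18   8  13  36  32  33  28  27  45 154 244
  237 235 236]
 [128 138 145  15  11  19  20  15   6  15  37  33  33  20  23  93 235 244
  237 235 234]
 [120 132 146  80  18  12  18  12   6  20  31  33  30  25  61 180 250 238
  234 234 235]
 [141 151 137 139  80  28  11   6   4   7  15  23  25  78 180 253 245 232
  229 230 233]
 [212 223 153 161 159 133 100  34  69  63  81 119 128 202 252 246 241 228
  223 224 227]
 [203 222 232 234 234 235 231 139 194 185 215 251 249 247 244 243 241 232
  226 222 225]
 [200 220 228 230 227 226 225 231 235 231 237 236 237 241 242 242 240 234
  228 221 220]
 [194 220 227 227 227 223 221 228 234 232 232 233 229 232 238 241 240 236
  228 221 222]]
```

The pointer slope and the bar edge both give a knob yaw of about -17°. The image leaves the dial angle ambiguous, so I'll probe the D-shaft with a gentle 3 N grip at a few yaws and read its width from the opening.

>>> {"op": "carry_out", "data": {"targets": [{"hand": 60, "x": -0.045, "y": 0, "z": 0, "ax": 0, "ay": 0, "az": 0}, {"hand": 40, "x": -0.091, "y": -0.002, "z": 0, "ax": 0, "ay": 0, "az": 0}, {"hand": 40, "x": -0.091, "y": -0.002, "z": 0.04, "ax": 0, "ay": 0, "az": 0}, {"hand": 40, "x": -0.091, "y": -0.002, "z": 0.06, "ax": 0, "ay": 0, "az": 0}, {"hand": 40, "x": -0.091, "y": -0.002, "z": 0.06, "ax": 0, "ay": 0, "az": 0}], "newtons": 3}}

```text
t: 11.32
tool_pos: [0.5375, -0.0616, 0.2773]
orientation: [-2.137, -2.297, 0.004]
force: [1.0, -0.1, 0.0]
opening: 0.0392
gripper_force: 0.0
```

```bash
python3 go.py .5405 -.062 .237 4.3; python3 - <<'E'
from h import *
p,d=read_camera("side"); cv2.imwrite("pics/s3.png",cv2.resize(p[100:240,190:350],(800,600)))
E
```

```text
t 11.325 pos [ 0.5375 -0.0616  0.2773] yaz 4.13 tilt [-0.0052  0.0011] F [ 1.  -0.1  0. ] open 0.0392 gf 0.0
shift [-0.0007  0.0031  0.0403] turn [-0.0051 -0.0015 -0.003 ] q [-0.21  0.07  1.79  0.    1.29 -0.28]
```

View pics/s3.png

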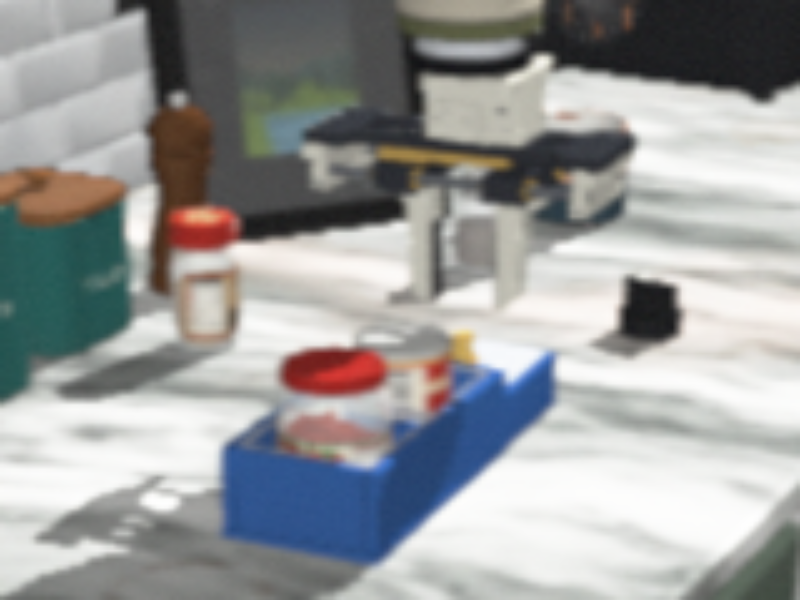

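The jar and tin both stand in their wells, and the gripper is above the shaft. First I'll probe.

>>> {"op": "carry_out", "data": {"targets": [{"hand": 40, "x": -0.001, "y": 0.001, "z": 0.025, "ax": 0, "ay": 0, "az": 0}, {"hand": 40, "x": -0.001, "y": 0.001, "z": 0.04, "ax": 0, "ay": 0, "az": 0}, {"hand": 20, "x": -0.001, "y": 0.001, "z": 0.04, "ax": 0, "ay": 0, "az": 0}, {"hand": 5, "x": -0.001, "y": 0.001, "z": 0.04, "ax": 0, "ay": 0, "az": 0}, {"hand": 5, "x": -0.001, "y": 0.001, "z": 0.04, "ax": 0, "ay": 0, "az": 0}, {"hand": 5, "x": -0.001, "y": 0.001, "z": 0.04, "ax": 0, "ay": 0, "az": 0}, {"hand": 5, "x": -0.001, "y": 0.001, "z": 0.04, "ax": 0, "ay": 0, "az": 0}], "newtons": 3}}

```text
t: 12.25
tool_pos: [0.5405, -0.0626, 0.2412]
orientation: [2.138, 2.299, 0.002]
force: [2.1, 0.4, 3.2]
opening: 0.0126
gripper_force: 3.0
```

```bash
python3 go.py .5405 -.062 .237 4.3
```

```text
t 12.25 pos [ 0.5405 -0.0626  0.2412] yaz 4.15 tilt [ 0.0022 -0.0003] F [2.1 0.4 3.2] open 0.0126 gf 3.0
shift [0.0006 0.     0.0042] turn [ 0.0022  0.0004 -0.0027] q [-0.21  0.12  1.81  0.    1.21 -0.28]
```

>>> {"op": "carry_out", "data": {"targets": [{"hand": 30, "x": 0, "y": 0, "z": 0.003, "ax": 0, "ay": 0, "az": 0}, {"hand": 30, "x": 0, "y": 0, "z": 0.003, "ax": 0, "ay": 0, "az": 0.16}, {"hand": 30, "x": 0, "y": 0, "z": 0.003, "ax": 0, "ay": 0, "az": 0.32}, {"hand": 30, "x": 0, "y": 0, "z": 0.003, "ax": 0, "ay": 0, "az": 0.4}, {"hand": 5, "x": 0, "y": 0, "z": 0.003, "ax": 0, "ay": 0, "az": 0.4}, {"hand": 5, "x": 0, "y": 0, "z": 0.003, "ax": 0, "ay": 0, "az": 0.4}, {"hand": 5, "x": 0, "y": 0, "z": 0.003, "ax": 0, "ay": 0, "az": 0.4}, {"hand": 5, "x": 0, "y": 0, "z": 0.003, "ax": 0, "ay": 0, "az": 0.4}], "newtons": 3}}

```text
t: 13.25
tool_pos: [0.5404, -0.0629, 0.2372]
orientation: [2.552, 1.83, 0.002]
force: [5.5, -2.5, -6.2]
opening: 0.0106
gripper_force: 3.0
```

```bash
python3 go.py .5405 -.062 .237 4.3
```

```text
t 13.25 pos [ 0.5404 -0.0629  0.2372] yaz -18.71 tilt [ 0.0019 -0.0007] F [ 5.5 -2.5 -6.2] open 0.0106 gf 3.0
shift [ 0.0009 -0.0002  0.0002] turn [ 0.002   0.0005 -0.4016] q [-0.21  0.13  1.81 -0.    1.2   0.12]
```

Widths of 12.6 mm at 4° and 10.6 mm at -18.7° put the flat at azimuth about -19°, so the dial is at about -0.4. A perpendicular probe will centre on the other axis.

>>> {"op": "carry_out", "data": {"targets": [{"hand": 35, "x": 0, "y": 0.001, "z": 0, "ax": 0, "ay": 0, "az": 0}, {"hand": 35, "x": 0, "y": 0.001, "z": 0, "ax": 0, "ay": 0, "az": 0.18}, {"hand": 35, "x": 0, "y": 0.001, "z": 0, "ax": 0, "ay": 0, "az": 0.36}, {"hand": 35, "x": 0, "y": 0.001, "z": 0, "ax": 0, "ay": 0, "az": 0.54}, {"hand": 35, "x": 0, "y": 0.001, "z": 0, "ax": 0, "ay": 0, "az": 0.72}, {"hand": 35, "x": 0, "y": 0.001, "z": 0, "ax": 0, "ay": 0, "az": 0.9}, {"hand": 35, "x": 0, "y": 0.001, "z": 0, "ax": 0, "ay": 0, "az": 1.08}, {"hand": 35, "x": 0, "y": 0.001, "z": 0, "ax": 0, "ay": 0, "az": 1.26}], "newtons": 3}}

```text
t: 14.25
tool_pos: [0.5407, -0.0628, 0.2371]
orientation: [-3.141, 0.035, 0.001]
force: [-0.4, 0.1, -0.5]
opening: 0.0325
gripper_force: 0.0
```

```bash
python3 go.py .5405 -.062 .237 -108.7
```

```text
t 14.25 pos [ 0.5407 -0.0628  0.2371] yaz -91.26 tilt [-0.0007  0.0002] F [-0.4  0.1 -0.5] open 0.0325 gf 0.0
shift [-0.0002 -0.0008  0.0001] turn [-0.      0.0008  0.3044] q [-0.21  0.13  1.81  0.    1.21  1.38]
```

>>> {"op": "carry_out", "data": {"targets": [{"hand": 35, "x": 0, "y": 0, "z": 0, "ax": 0, "ay": 0, "az": 0.18}, {"hand": 35, "x": 0, "y": 0, "z": 0, "ax": 0, "ay": 0, "az": 0.304}, {"hand": 20, "x": 0, "y": 0, "z": 0, "ax": 0, "ay": 0, "az": 0.304}, {"hand": 5, "x": 0, "y": 0, "z": 0, "ax": 0, "ay": 0, "az": 0.304}, {"hand": 5, "x": 0, "y": 0, "z": 0, "ax": 0, "ay": 0, "az": 0.304}, {"hand": 5, "x": 0, "y": 0, "z": 0, "ax": 0, "ay": 0, "az": 0.304}, {"hand": 5, "x": 0, "y": 0, "z": 0, "ax": 0, "ay": 0, "az": 0.304}], "newtons": 3}}

```text
t: 15.12
tool_pos: [0.5406, -0.0637, 0.2372]
orientation: [3.1, -0.499, -0.001]
force: [-3.1, -5.8, 1.1]
opening: 0.0142
gripper_force: 3.0
```

```bash
python3 go.py .5405 -.062 .237 -108.7
```

```text
t 15.125 pos [ 0.5406 -0.0637  0.2372] yaz -108.29 tilt [-0.0009 -0.0016] F [-3.1 -5.8  1.1] open 0.0142 gf 3.0
shift [-0.0006 -0.0016  0.0002] turn [0.0018 0.0004 0.0071] q [-0.21  0.13  1.81 -0.    1.21  1.68]
```

>>> {"op": "carry_out", "data": {"targets": [{"hand": 35, "x": 0, "y": 0, "z": 0, "ax": 0, "ay": 0, "az": 0}, {"hand": 35, "x": 0, "y": 0, "z": -0.03, "ax": 0, "ay": 0, "az": 0}, {"hand": 35, "x": 0, "y": 0, "z": -0.065, "ax": 0, "ay": 0, "az": -0.18}, {"hand": 85, "x": 0, "y": 0, "z": -0.065, "ax": 0, "ay": 0, "az": -0.36}, {"hand": 85, "x": 0, "y": 0.03, "z": -0.065, "ax": 0, "ay": 0, "az": -0.54}, {"hand": 85, "x": 0, "y": 0.07, "z": -0.065, "ax": 0, "ay": 0, "az": -0.72}, {"hand": 85, "x": 0, "y": 0.11, "z": -0.065, "ax": 0, "ay": 0, "az": -0.9}, {"hand": 85, "x": 0, "y": 0.16, "z": -0.065, "ax": 0, "ay": 0, "az": -1.08}]}}

```text
t: 16.12
tool_pos: [0.4901, -0.2153, 0.3024]
orientation: [-2.913, -1.176, -0.001]
force: [0.7, -0.2, 0.3]
opening: 0.0764
gripper_force: 0.0
```

```bash
python3 go.py .505 -.2715 .26 -17
```

```text
t 16.125 pos [ 0.4901 -0.2153  0.3024] yaz -46.02 tilt [0.0007 0.0004] F [ 0.7 -0.2  0.3] open 0.0764 gf 0.0
shift [-0.0284  0.0507  0.0423] turn [ 4.000e-04 -7.000e-04 -5.065e-01] q [-0.51  0.03  1.79  0.    1.33  0.29]
```

>>> {"op": "carry_out", "data": {"targets": [{"hand": 85, "x": -0.014, "y": 0.025, "z": 0.02, "ax": 0, "ay": 0, "az": -0.17}, {"hand": 85, "x": -0.028, "y": 0.051, "z": 0.042, "ax": 0, "ay": 0, "az": -0.34}, {"hand": 85, "x": -0.028, "y": 0.051, "z": 0.042, "ax": 0, "ay": 0, "az": -0.506}, {"hand": 85, "x": -0.028, "y": 0.051, "z": 0.042, "ax": 0, "ay": 0, "az": -0.506}, {"hand": 85, "x": -0.028, "y": 0.051, "z": 0.042, "ax": 0, "ay": 0, "az": -0.506}]}}

```text
t: 16.75
tool_pos: [0.5054, -0.2707, 0.2606]
orientation: [2.536, 1.854, 0.001]
force: [-0.4, -0.5, 0.8]
opening: 0.079
gripper_force: 0.0
```

```bash
python3 go.py .505 -.2715 .191 -17
```

```text
t 16.75 pos [ 0.5054 -0.2707  0.2606] yaz -17.67 tilt [ 0.0006 -0.0002] F [-0.4 -0.5  0.8] open 0.079 gf 0.0
shift [-0.0009 -0.0002  0.0696] turn [ 0.0006 -0.     -0.0118] q [-0.58  0.17  1.71  0.    1.26 -0.27]
```

>>> {"op": "carry_out", "data": {"targets": [{"hand": 85, "x": 0, "y": 0, "z": 0.04, "ax": 0, "ay": 0, "az": 0}, {"hand": 85, "x": 0, "y": 0, "z": 0.06, "ax": 0, "ay": 0, "az": 0}, {"hand": 85, "x": 0, "y": 0, "z": 0.068, "ax": 0, "ay": 0, "az": 0}, {"hand": 65, "x": 0, "y": 0, "z": 0.068, "ax": 0, "ay": 0, "az": 0}, {"hand": 40, "x": 0, "y": 0, "z": 0.068, "ax": 0, "ay": 0, "az": 0}, {"hand": 40, "x": 0, "y": 0, "z": 0.068, "ax": 0, "ay": 0, "az": 0}, {"hand": 40, "x": 0, "y": 0, "z": 0.068, "ax": 0, "ay": 0, "az": 0}], "newtons": 5}}

```text
t: 17.62
tool_pos: [0.5054, -0.2712, 0.193]
orientation: [2.533, 1.857, 0.001]
force: [-1.0, 0.3, 2.7]
opening: 0.0458
gripper_force: 5.0
```

```bash
python3 go.py .505 -.2715 .191 -17
```

```text
t 17.625 pos [ 0.5054 -0.2712  0.193 ] yaz -17.52 tilt [ 0.0009 -0.0006] F [-1.   0.3  2.7] open 0.0458 gf 5.0
shift [-0.0004 -0.0003  0.002 ] turn [ 0.001   0.0003 -0.009 ] q [-0.58  0.26  1.75 -0.    1.13 -0.28]
```

>>> {"op": "carry_out", "data": {"targets": [{"hand": 75, "x": 0, "y": 0, "z": 0, "ax": 0, "ay": 0, "az": 0}, {"hand": 75, "x": 0, "y": 0, "z": 0, "ax": 0, "ay": 0, "az": 0}, {"hand": 75, "x": 0, "y": 0, "z": -0.008, "ax": 0, "ay": 0, "az": 0.18}, {"hand": 75, "x": 0, "y": 0, "z": -0.016, "ax": 0, "ay": 0, "az": 0.36}, {"hand": 75, "x": 0, "y": 0, "z": -0.016, "ax": 0, "ay": 0, "az": 0.54}, {"hand": 75, "x": 0, "y": 0, "z": -0.016, "ax": 0, "ay": 0, "az": 0.72}, {"hand": 75, "x": 0, "y": 0, "z": -0.016, "ax": 0, "ay": 0, "az": 0.9}, {"hand": 75, "x": 0, "y": 0, "z": -0.016, "ax": 0, "ay": 0, "az": 1.08}]}}

```text
t: 18.62
tool_pos: [0.5051, -0.271, 0.2081]
orientation: [-3.129, -0.281, 0.0]
force: [0.1, -0.4, 0.1]
opening: 0.0697
gripper_force: 0.0
```

```bash
python3 go.py .5054 -.2712 .208 -107
```

```text
t 18.625 pos [ 0.5051 -0.271   0.2081] yaz -79.73 tilt [-0.0002  0.0002] F [ 0.1 -0.4  0.1] open 0.0697 gf 0.0
shift [0.0002 0.0003 0.0001] turn [-1.00e-04  2.00e-04  4.76e-01] q [-0.58  0.24  1.74  0.    1.16  0.81]
```

>>> {"op": "carry_out", "data": {"targets": [{"hand": 75, "x": 0, "y": 0, "z": 0, "ax": 0, "ay": 0, "az": 0.18}, {"hand": 75, "x": 0, "y": 0, "z": 0, "ax": 0, "ay": 0, "az": 0.36}, {"hand": 60, "x": 0, "y": 0, "z": 0, "ax": 0, "ay": 0, "az": 0.476}, {"hand": 40, "x": 0, "y": 0, "z": 0, "ax": 0, "ay": 0, "az": 0.476}, {"hand": 20, "x": 0, "y": 0, "z": 0, "ax": 0, "ay": 0, "az": 0.476}, {"hand": 2, "x": 0, "y": 0, "z": 0, "ax": 0, "ay": 0, "az": 0.476}, {"hand": 2, "x": 0, "y": 0, "z": 0, "ax": 0, "ay": 0, "az": 0.476}, {"hand": 2, "x": 0, "y": 0, "z": 0, "ax": 0, "ay": 0, "az": 0.476}], "newtons": 5}}

```text
t: 19.62
tool_pos: [0.5052, -0.271, 0.2083]
orientation: [3.108, -0.455, 0.0]
force: [-0.2, -0.2, 0.7]
opening: 0.0145
gripper_force: 0.1
```

```bash
python3 go.py .5054 -.2712 .208 -107; python3 - <<'E'
from h import *
p,d=read_camera("side"); cv2.imwrite("pics/s4.png",cv2.resize(p[90:210,240:400],(800,600)))
E
```

```text
t 19.625 pos [ 0.5052 -0.271   0.2083] yaz -106.64 tilt [ 0.0001 -0.0001] F [-0.2 -0.2  0.7] open 0.0145 gf 0.1
shift [0.0002 0.0001 0.0003] turn [ 0.0001 -0.0001  0.0063] q [-0.58  0.24  1.74 -0.    1.16  1.28]
```

View pics/s4.png

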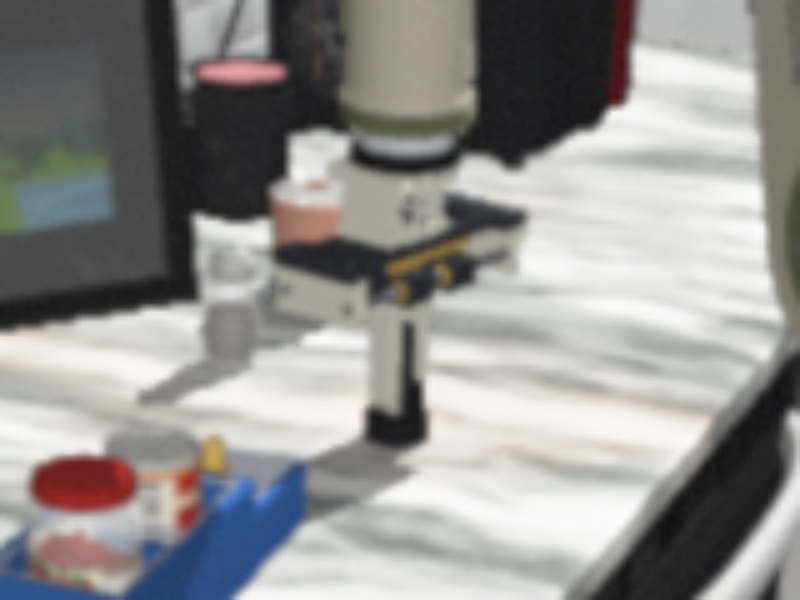

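The fingers are on the bar grip at (398,410) and the knob is still standing. I'll tighten the grip.

>>> {"op": "carry_out", "data": {"targets": [{"hand": 2, "x": 0, "y": 0, "z": 0, "ax": 0, "ay": 0, "az": 0}, {"hand": 2, "x": 0, "y": 0, "z": 0, "ax": 0, "ay": 0, "az": 0}, {"hand": 2, "x": 0, "y": 0, "z": 0, "ax": 0, "ay": 0, "az": 0}, {"hand": 2, "x": 0, "y": 0, "z": 0, "ax": 0, "ay": 0, "az": 0}], "newtons": 35}}

```text
t: 20.18
tool_pos: [0.5052, -0.271, 0.2083]
orientation: [3.108, -0.455, 0.0]
force: [-0.1, -0.1, -0.4]
opening: 0.0114
gripper_force: 35.0
```

```bash
python3 go.py .5417 -.064 .3 -108.8
```

```text
t 20.175 pos [ 0.5052 -0.271   0.2083] yaz -106.66 tilt [ 0.     -0.0001] F [-0.1 -0.1 -0.4] open 0.0114 gf 35.0
shift [-0.0244 -0.2088 -0.0917] turn [ 0.0001 -0.0001  0.0373] q [-0.58  0.24  1.74 -0.    1.16  1.28]
```

>>> {"op": "carry_out", "data": {"targets": [{"hand": 2, "x": 0, "y": 0, "z": -0.03, "ax": 0, "ay": 0, "az": 0}, {"hand": 2, "x": 0, "y": 0, "z": -0.07, "ax": 0, "ay": 0, "az": 0}, {"hand": 2, "x": -0.004, "y": -0.04, "z": -0.092, "ax": 0, "ay": 0, "az": 0.037}, {"hand": 2, "x": -0.01, "y": -0.085, "z": -0.092, "ax": 0, "ay": 0, "az": 0.037}, {"hand": 2, "x": -0.016, "y": -0.13, "z": -0.092, "ax": 0, "ay": 0, "az": 0.037}, {"hand": 2, "x": -0.021, "y": -0.175, "z": -0.092, "ax": 0, "ay": 0, "az": 0.037}, {"hand": 2, "x": -0.0244, "y": -0.2088, "z": -0.0917, "ax": 0, "ay": 0, "az": 0.037}, {"hand": 2, "x": -0.0244, "y": -0.2088, "z": -0.0917, "ax": 0, "ay": 0, "az": 0.037}]}}

```text
t: 21.18
tool_pos: [0.5418, -0.0618, 0.2998]
orientation: [-3.1, 0.507, 0.001]
force: [-0.8, 0.2, -0.5]
opening: 0.0115
gripper_force: 35.0
```

```bash
python3 go.py .5417 -.064 .278 -108.8
```

```text
t 21.175 pos [ 0.5418 -0.0618  0.2998] yaz -108.59 tilt [-0.0003  0.0007] F [-0.8  0.2 -0.5] open 0.0115 gf 35.0
shift [0.0006 0.0022 0.0218] turn [-0.0005  0.0005  0.0036] q [-0.21  0.06  1.76  0.    1.32  1.69]
```

>>> {"op": "carry_out", "data": {"targets": [{"hand": 2, "x": 0.0002, "y": 0.0005, "z": 0.01, "ax": 0, "ay": 0, "az": 0}, {"hand": 2, "x": 0.0002, "y": 0.0005, "z": 0.02, "ax": 0, "ay": 0, "az": 0}, {"hand": 2, "x": 0.0002, "y": 0.0005, "z": 0.02, "ax": 0, "ay": 0, "az": 0}, {"hand": 2, "x": 0.0002, "y": 0.0005, "z": 0.02, "ax": 0, "ay": 0, "az": 0}]}}

```text
t: 21.68
tool_pos: [0.5416, -0.0651, 0.2797]
orientation: [-3.099, 0.514, 0.001]
force: [0.5, 0.7, 0.4]
opening: 0.0112
gripper_force: 35.0
```

```bash
python3 go.py .5417 -.064 .268 -108.8
```

```text
t 21.675 pos [ 0.5416 -0.0651  0.2797] yaz -108.83 tilt [-0.0005  0.0001] F [0.5 0.7 0.4] open 0.0112 gf 35.0
shift [-0.0002 -0.0011  0.0117] turn [ 0.0001  0.0005 -0.0006] q [-0.21  0.08  1.78 -0.    1.29  1.69]
```

>>> {"op": "carry_out", "data": {"targets": [{"hand": 2, "x": 0, "y": -0.001, "z": 0.002, "ax": 0, "ay": 0, "az": 0}, {"hand": 2, "x": 0, "y": -0.001, "z": 0.004, "ax": 0, "ay": 0, "az": 0}, {"hand": 2, "x": 0, "y": -0.001, "z": 0.006, "ax": 0, "ay": 0, "az": 0}, {"hand": 2, "x": 0, "y": -0.001, "z": 0.009, "ax": 0, "ay": 0, "az": 0}, {"hand": 2, "x": 0, "y": -0.001, "z": 0.009, "ax": 0, "ay": 0, "az": 0}]}}

```text
t: 22.3
tool_pos: [0.542, -0.0638, 0.2707]
orientation: [3.099, -0.513, -0.0]
force: [0.9, -2.0, -1.8]
opening: 0.0119
gripper_force: 35.0
```

```bash
python3 go.py .5417 -.064 .268 -108.8
```

```text
t 22.3 pos [ 0.542  -0.0638  0.2707] yaz -108.78 tilt [-0.0002 -0.0004] F [ 0.9 -2.  -1.8] open 0.0119 gf 35.0
shift [-0.0002  0.0003  0.0027] turn [0.0004 0.     0.0003] q [-0.21  0.09  1.78 -0.    1.27  1.69]
```

The knob bottom is now 4.6 mm below the tip with no upward reaction, so the socket has started onto the shaft. I'll continue down.

>>> {"op": "carry_out", "data": {"targets": [{"hand": 2, "x": 0, "y": 0, "z": 0.003, "ax": 0, "ay": 0, "az": 0}, {"hand": 2, "x": 0, "y": 0, "z": 0.006, "ax": 0, "ay": 0, "az": 0}, {"hand": 2, "x": 0, "y": 0, "z": 0.009, "ax": 0, "ay": 0, "az": 0}, {"hand": 2, "x": 0, "y": 0, "z": 0.009, "ax": 0, "ay": 0, "az": 0}]}}

```text
t: 22.8
tool_pos: [0.542, -0.0638, 0.2617]
orientation: [3.099, -0.513, -0.0]
force: [0.5, -4.1, -1.3]
opening: 0.012
gripper_force: 35.0
```

```bash
python3 go.py .5417 -.064 .256 -108.8
```

```text
t 22.8 pos [ 0.542  -0.0638  0.2617] yaz -108.79 tilt [-0.0002 -0.0003] F [ 0.5 -4.1 -1.3] open 0.012 gf 35.0
shift [-0.0002  0.0003  0.0057] turn [0.0004 0.     0.0002] q [-0.21  0.1   1.79 -0.    1.25  1.69]
```

>>> {"op": "carry_out", "data": {"targets": [{"hand": 2, "x": 0, "y": 0.0004, "z": 0.001, "ax": 0, "ay": 0, "az": 0}, {"hand": 2, "x": 0, "y": 0.0004, "z": 0.0025, "ax": 0, "ay": 0, "az": 0}, {"hand": 2, "x": 0, "y": 0.0004, "z": 0.004, "ax": 0, "ay": 0, "az": 0}, {"hand": 2, "x": 0, "y": 0.0004, "z": 0.0055, "ax": 0, "ay": 0, "az": 0}, {"hand": 2, "x": 0, "y": 0.0004, "z": 0.006, "ax": 0, "ay": 0, "az": 0}, {"hand": 2, "x": 0, "y": 0.0004, "z": 0.006, "ax": 0, "ay": 0, "az": 0}]}}

```text
t: 23.55
tool_pos: [0.542, -0.0639, 0.2564]
orientation: [-3.099, 0.512, -0.001]
force: [-2.6, -2.8, 6.6]
opening: 0.0114
gripper_force: 35.0
```

```bash
python3 go.py .5417 -.064 .256 -108.8
```

```text
t 23.55 pos [ 0.542  -0.0639  0.2564] yaz -108.78 tilt [ 0.0004 -0.0001] F [-2.6 -2.8  6.6] open 0.0114 gf 35.0
shift [-0.0003  0.0002  0.0004] turn [-0.0001 -0.0004  0.0004] q [-0.21  0.11  1.79  0.    1.24  1.69]
```

>>> {"op": "carry_out", "data": {"targets": [{"hand": 2, "x": 0, "y": 0, "z": 0.001, "ax": 0, "ay": 0, "az": 0}, {"hand": 2, "x": 0, "y": 0, "z": 0.002, "ax": 0, "ay": 0, "az": 0}, {"hand": 2, "x": 0, "y": 0, "z": 0.002, "ax": 0, "ay": 0, "az": 0}, {"hand": 2, "x": 0, "y": 0, "z": 0.002, "ax": 0, "ay": 0, "az": 0}]}}

```text
t: 24.05
tool_pos: [0.5422, -0.0639, 0.256]
orientation: [3.099, -0.512, 0.001]
force: [-9.4, -0.6, 20.6]
opening: 0.0118
gripper_force: 35.0
```

```bash
python3 go.py .5417 -.064 .256 -108.8; python3 - <<'E'
from h import *
p,d=read_camera("side"); cv2.imwrite("pics/s5.png",cv2.resize(p[120:240,200:360],(800,600)))
E
```

```text
t 24.05 pos [ 0.5422 -0.0639  0.256 ] yaz -108.77 tilt [ 0.0007 -0.0002] F [-9.4 -0.6 20.6] open 0.0118 gf 35.0
shift [-0.0004  0.0002  0.    ] turn [-0.     -0.0007  0.0005] q [-0.21  0.11  1.79 -0.    1.24  1.69]
```

View pics/s5.png

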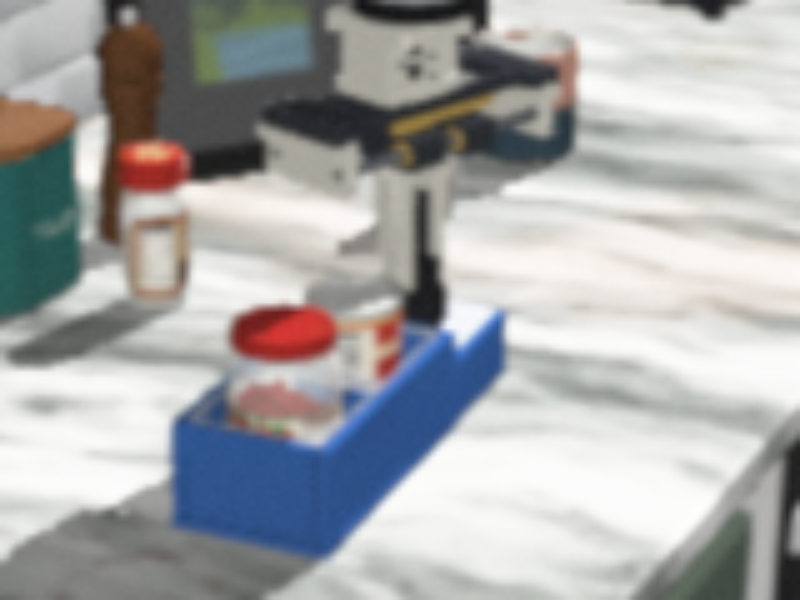

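The jar and tin are upright in the wells. The knob is on the shaft at about (430,295), pressed against its stop: 20 N, with the knob underside at about 48 mm as expected for fully home and down.

```bash
python3 -c "
from plant import robot
print(robot.close_job())"
```

```text
the job is handed in; nothing more can be done
None
```

The job is handed in, but no verdict came back: the jam jar (left well) and food tin (right well) looked upright in the last side view, and the knob is gripped on the shaft and held down with about 20 N, its height matching fully home and fully pressed.

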